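# Flash a controller board with the cordless programmer

## Task

Clamp the controller board on the sloping console by sliding the orange jaw grip all the way to its end stop against the board. Then take the yellow programmer handset out of its charging cradle, press its coupler squarely onto the tilted round port of the board until it snaps on and sits flush on the port's flange, and keep hold of the handset and keep it pressed fully home against the port's spring contact: the job finishes while you are still holding it there. Leave everything else on the bench where it is.

Things in the scene. Friction and masses are not known exactly. Their poses are not given: they have to be found in the camera images.
- clamp (a joint): slide of the clamping jaw: 0 = fully open, 0.045 m = end stop, jaw hooked over the board's right edge. It moves level along +y of point clamp_grip (to the robot's left when the console is not turned). Friction of about 2.5 N holds it where it is left.
- clamp_grip (a point): middle of the orange upright grip on the sliding jaw, 12 mm below its top. The grip is 14 mm wide along the slide (this point's y axis), 30 mm along x, 28 mm along z; it stands square on the deck, so z leans 25 degrees from vertical. Along z, the jaw's top is 16 mm and the board 22 mm below this point.
- port_seat (a point): centre of the top face of the port's black flange (30 mm diameter, 4 mm high, near the middle of the green board 90 x 78 mm). z points out along the port's axis, leaning 25 degrees from vertical towards the console's low front edge; x points up the slope, y is level. Parts up to 16 mm above the board stand 23 mm or more from the axis.
- port_tip (a point): tip of the port's copper spring pin (10 mm diameter), 24 mm above the seat on the axis while out. Axes as port_seat. The pin sticks 8 mm out of a brass stub of 18 mm diameter, 16 mm high above the seat, whose last 4 mm cone down to 13 mm. Two steel latches, on the stub's +y and -y sides 6.5 mm above the seat, stand out to 12.5 mm from the axis. Fixed point: it does not move with the pin.
- contact_pin (a joint): how far the port's spring pin is pressed in: 0 = out, 0.007 m = coupler home on the flange. It first meets the coupler 7 mm before home, takes 4 N at first and 13 N when home, and pushes the handset back off the port if it is let go.
- latch_a (a joint): how far the latch on the port's +y side is pressed in: 0 = out, 0.001 to 0.003 m while the coupler's lip rides over it; back to about 0 once snapped on. Riding over both latches takes about 5 N more than the pin's spring; this peak comes 4 to 8 mm before home, then the push drops by several newtons (the snap).
- latch_b (a joint): the same for the latch on the port's -y side.
- handset: cordless programmer, 152 mm long, about 0.22 kg, standing coupler down, upright, in its cradle. Origin: centre of the coupler's open rim (lower end); z up along its length. Aluminium coupler 34 mm diameter, 22 mm high; its bore is 21 mm wide, 17 mm deep, with a groove for the latches; any turn about z fits. Home on the port, its origin lies at point port_seat, z along the seat's z.
- handset_grip (a point): middle of the handset's rubber grip faces, on its axis 119 mm above its rim; axes as the handset. The yellow body is 34 mm (x) by 30 mm (y), from 42 to 152 mm above the rim, with a finger guard 42 x 40 mm at 79 to 85 mm. The grip faces are the +y and -y sides, 97 to 141 mm above the rim.
- cradle: fixed black charging cradle, foot 85 x 70 mm, 34 mm high, with a square well 37.5 mm wide. Origin: centre of its underside, z up. The handset stands on the well's floor, 6 mm above the bench, and comes out straight up (28 mm to clear).
- console: fixed grey sloping console, 150 mm deep (x), 236 mm wide (y), 22 mm high in front (-x), 92 mm at the back. Origin: centre of its underside, z up. Above its deck, which slopes 25 degrees, the jaws stand 18 mm, the orange grip 46 mm and the port's pin 40 mm high.
- tip_tin: loose metal tip-cleaning tin with brass wool, 68 mm diameter, 52 mm high, origin under its centre; to be left alone.
- module_a: small loose green relay module with two black cylinders, 46 x 24 x 14 mm, origin under its centre; to be left alone.
- module_b: another such module; to be left alone.
- module_c: another such module; to be left alone.
- fan: loose black axial fan standing on edge, 38 x 92 x 92 mm, origin under its centre; to be left alone.
- cutters: loose side cutters lying flat, 145 x 50 x 12 mm, origin near their joint, head to +x; to be left alone.
- screwdriver: loose red screwdriver lying, 170 mm long; to be left alone.
There are look-alikes about, which are no part of the job. Of the things that look like the handset, the middle-sized one is meant.

How it is judged (in metres and radians):
On the way, in this order (a step that is already met when the one before it is completed fails the run):
1. the clamp jaw has been slid to its end stop (value of joint clamp above 0.0435 m), for 0.2 s.
2. the coupler has snapped onto the port squarely (z of handset in the frame of port_seat below 0.002 m and distance between handset and port_seat below 0.0035 m and angle between the z axis of handset and the z axis of port_seat, either way round below 0.08 rad and value of joint each of latch_a, latch_b below 0.0014 m), for 0.2 s.
At the end, for the whole second after the job is handed in: Jaw within 1.5 mm of its end stop; the gripper still holds the handset by its body, still and snapped on the port: rim within 3.5 mm of its seat, square to 0.08 rad, both latches out again (under 1.4 mm), pin pressed in over 5.5 mm, over 6 N between handset and console (value of joint clamp above 0.0435 m and value of joint contact_pin above 0.0055 m and distance between handset and port_seat below 0.0035 m and angle between the z axis of handset and the z axis of port_seat, either way round below 0.08 rad and value of joint each of latch_a, latch_b below 0.0014 m and contact force between handset and console above 6 N and contact force between the fingers and handset above 4 N and z of the grasp point in the frame of handset below 0.155 m and linear speed of handset below 0.02 m/s); the arm keeps its last pose, push and grip.
It fails at once if a bystander is shoved (more than 3 cm) from its place (distance of any of tip_tin, module_a, module_b, module_c, fan, cutters, screwdriver from where it was at the start of the episode above 0.03 m).
It also fails if it takes over 48 s, if anything falls off the work surface, if the arm or the gripper's body presses on something with over 40 N, if the wrist force passes 120 N, or if a joint passes its speed limit or range.

## Robot

A 6-joint arm with a two-finger parallel gripper is mounted at the origin on the work surface. World frame = base frame: x ahead of the robot, y to its left, z up, the work surface at z = 0. Lengths are in m, angles in degrees, forces in N, time in s.
With the tool pointing down it reaches from about 0.3 to 0.75 m from the base axis. Payload 8.5 kg.
Tool frame: the origin (TCP) lies at the very end of the fingers, on their centre line; the grasp point (between the pads) lies 19 mm behind it (env.pinch_z is the distance from the TCP to the grasp point, in m); z points along the fingers, y is the line along which they close (so a half turn about z gives the same grasp; the last joint's range is limited). The gripper opens to 85 mm and grips with 20 to 120 N. Pads are 22 mm wide; open, the fingers measure 114 mm over their backs; the gripper's body (76 mm by 85 mm) begins 54 mm behind the grasp point. The pads swing forward as they close: fully open they stand 13 mm farther back than shut.
Start: joints at [-81.377, 21.807, 74.336, -0, 83.858, -12.336], TCP at [0.197, -0.514, 0.231] pointing down, gripper open.
Joint ranges: [-178.18, 178.18], [-50.72, 133.34], [12.68, 142.11], [-81.47, 261.47], [9.98, 163.14], [-165.26, 165.26]. Speed limits (degrees/s): [136.94, 136.94, 180, 180, 180, 180].

## Interface

Orientations are given as a 3x3 rotation matrix whose columns are the frame's x, y, z axes.
In Python, from rig import env, viewer gives the robot as it stands.
- The arm moves only by the tool drive_tool, never from a script. Its argument "series" is a list of rows, each a list of 3 entries, a list of its own where there are three numbers: the shift along the tool's x, y, z in m, then the turn about the tool's z in degrees, then the finger opening in m, from 0 to 0.0854. A call has 1 to 20 rows; each row is the pose to reach, as a shift and turn from the pose commanded when the call began, along the tool's axes at that moment; what a row does not reach only later rows make up. A row lasts 1/10 s, in which the tool goes at most 50 mm and 8.59 degrees, less where a joint would pass 70% of its speed; a pose out of reach is approached as far as the arm can. A call with a gripper value outside its range is refused whole. The fingers move at their own pace and stop on an object; "newtons" is the grip in N (left out, the last holds). Time passes only in rows, so rows that repeat a pose let the fingers close. It gives the time, the measured TCP pose, the force, the opening and the grip force at its end, in the units of the state.
- env.observe(): the state, without advancing time (a new reading comes with each control period).
- viewer.get_image(name): name is "side" or "top" or "wrist"; returns a dict with "img" (480x640x3 uint8, red, green, blue), "depth" (480x640 float32, m along the optical axis (not along the pixel's ray), 0 where there is no reading), "camera_matrix" (3x3 intrinsics, pixels), "rvec" (rotation vector, rad) and "tvec" (3), from world to camera coordinates, as OpenCV has them. Camera axes: x right, y down, z forward; pixel columns grow to the right and rows downward; lengths in m; the calibration is good to about 2 mm. A picture is of the moment at which its call begins.
- env.close_job(): hands the job in; it is judged then, once.
The state is a dict: "time_s": time; "q": joint angles; "qvel": joint speeds; "joint_efforts": joint torques, N m; "position": TCP position; "tool_rot": TCP orientation; "ft_force": force on the tool from outside, world axes, zero at the start; "wrist_torque": the same for the moment, N m; "grip_width": finger opening in m; "gripper_force": force on a finger pad.
Only numpy, scipy, OpenCV 4.12 (cv2) and the standard library are available. Lean on these libraries where they do the work, as an engineer would, in place of code of your own. Each camera call takes 0.05 s, during which the arm holds its last target. There are 200 camera calls.

## Working session

There is one attempt and no reset: what is moved stays moved. The work goes in short steps, Python scripts to look and compute and a tool call to move; the robot and the scene stay as the last step left them, time stands still between calls to the robot, and variables do not carry over. Pictures are saved under pics/ and viewed, at most 10 in all, crops included, and the job is handed in when it is done.

Besides the shell and the picture viewer there is one more tool, called after "Emit:" as name(argument=value, ...), one argument or row to a line, values as JSON. drive_tool: Moves the arm, as the interface text tells. Its arguments: {"type":"object","properties":{"series":{"type":"array"},"newtons":{"type":"number"}},"required":["series"]}

```bash
mkdir -p pics
cat > h.py <<'E'
import numpy as np,cv2
from rig import env,viewer
def shot(n,f=None):
    d=viewer.get_image(n)
    if f: cv2.imwrite('pics/'+f,d['img'][:,:,::-1]); np.savez('pics/'+f[:-4],**d)
    return d
def load(f): return dict(np.load('pics/'+f+'.npz'))
def cam(d):
    R=cv2.Rodrigues(np.array(d['rvec'],float))[0]; t=np.array(d['tvec'],float).ravel(); return R,t,np.array(d['camera_matrix'])
def ray(d,u,v):
    R,t,K=cam(d); r=R.T@np.linalg.inv(K)@[u,v,1]; return -R.T@t,r
def pts(d,us,vs):
    R,t,K=cam(d); z=d['depth'][vs,us]; p=np.linalg.inv(K)@np.stack([us,vs,np.ones(len(us))])*z; return (R.T@(p-t[:,None])).T
def onz(d,u,v,z):
    c,r=ray(d,u,v); return c+r*(z-c[2])/r[2]
E
python3 - <<'E'
from h import *
for n in ['top','side']:
    d=shot(n,n+'0.png'); print(n,ray(d,320,240),d['camera_matrix'][0,0])
print(env.observe(), env.pinch_z)
E
```

```text
top (array([0.29306396, 0.02936099, 1.2461087 ]), array([ 0.22069648,  0.01241801, -0.97532376])) 518.4519747119068
side (array([0.10484111, 0.58841699, 0.97919414]), array([ 0.40622034, -0.50250723, -0.76363814])) 494.45172578769854
{'time_s': 0.1, 'q': array([-8.13745493e+01,  2.18373575e+01,  7.43784640e+01, -2.06683771e-04,
        8.38582321e+01, -1.23351471e+01]), 'qvel': array([ 0.03731852, -0.10219536, -0.08796426,  0.0970894 , -0.10293139,
        0.02689206]), 'joint_efforts': array([ 3.51045652e-03, -4.49218011e+01, -2.31653666e+01, -1.50562009e-04,
        3.77762553e-03, -1.09239755e-05]), 'position': array([ 0.19671238, -0.51334357,  0.23078285]), 'tool_rot': array([[ 9.33826543e-01,  3.57726082e-01, -1.97384732e-04],
       [ 3.57726032e-01, -9.33825709e-01,  1.27732138e-03],
       [ 2.72608233e-04, -1.26340626e-03, -9.99999165e-01]]), 'ft_force': array([-0.76193204,  0.37543008, -0.25108855]), 'wrist_torque': array([-0.04093927,  0.01989993,  0.04556666]), 'gripper_force': 0.0, 'grip_width': 0.08573796733133053} 0.0187
```

View pics/top0.png

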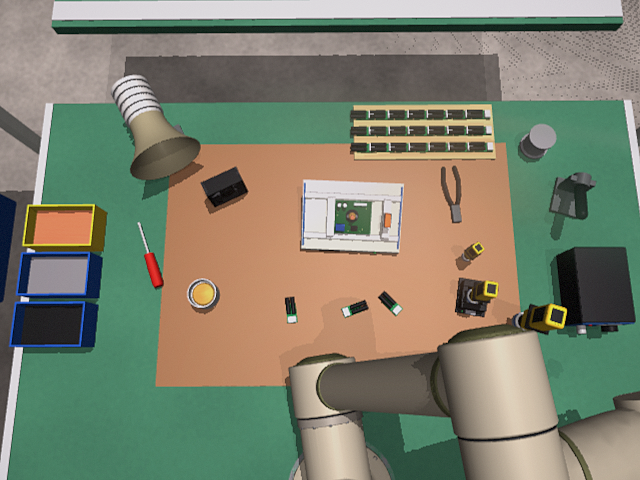

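View pics/side0.png

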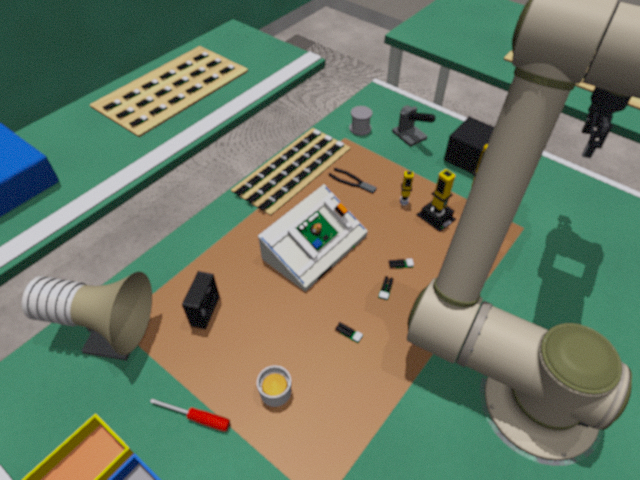

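The top view shows three things like the handset: a small one at (472,252), a middle one at (487,290) standing in the black cradle at (472,297), and a large one at (545,318). I choose the middle one, in the cradle. The console is at about (352,217), with the orange grip at (388,222) and the port at (352,216).

Run:
```python
from h import *
t=load('top0');s=load('side0')
a=cv2.resize(t['img'][230:340,430:580],(600,440),interpolation=3)[:, :400]
a=cv2.resize(t['img'][235:335,440:540],(400,400),interpolation=3)
b=cv2.resize(s['img'][150:250,380:480],(400,400),interpolation=3)
cv2.imwrite('pics/crop.png',np.hstack([a,b])[:,:,::-1])
def blob(d,lo,hi,box):
    h=cv2.cvtColor(d['img'],cv2.COLOR_RGB2HSV); m=cv2.inRange(h,lo,hi); x0,y0,x1,y1=box
    k=np.zeros_like(m);k[y0:y1,x0:x1]=1; m=m*k; vs,us=np.nonzero(m); return us,vs
for n,d,box in [('top',t,(300,180,410,255)),('side',s,(255,180,370,290))]:
    us,vs=blob(d,(5,150,120),(18,255,255),box); sel=us>(370 if n=='top' else 330)
    p=pts(d,us[sel],vs[sel]); print(n,'orange',sel.sum(),us[sel].mean(),vs[sel].mean(),np.median(p,0),p.min(0),p.max(0))
for n,d,box in [('top',t,(470,275,505,305)),('side',s,(430,165,460,205)),('topbig',t,(515,300,570,335)),('topsmall',t,(460,240,486,262))]:
    us,vs=blob(d,(22,150,80),(32,255,255),box); p=pts(d,us,vs); print(n,'yellow',len(us),p.min(0),p.max(0)); q=p[p[:,2]>p[:,2].max()-.006]; print(q.mean(0),np.ptp(q,axis=0))
# deck plane from top cam
vs,us=np.mgrid[175:262,295:410]; p=pts(t,us.ravel(),vs.ravel()); p=p[p[:,2]>.012]
print('console',p.min(0),p.max(0))
us,vs=blob(t,(50,80,40),(85,255,255),(330,195,375,238)); p=pts(t,us,vs); c=p.mean(0);u,S,v=np.linalg.svd(p-c); print('board',len(us),c,v[2])
v=v[2]*np.sign(v[2][2]); print('yaw',np.degrees(np.arctan2(-v[1],-v[0])),'tilt',np.degrees(np.arccos(v[2])))
# outline
dz=np.zeros((480,640),np.uint8); V,U=np.mgrid[170:265,290:415]; P=pts(t,U.ravel(),V.ravel()); ok=(P[:,2]>.012)
r=cv2.minAreaRect(P[ok][:,:2].astype(np.float32)*1000); print('rect',r)
```

```text
top orange 65 387.3076923076923 220.06153846153848 [ 0.59872    -0.10971514  0.09872315] [ 0.58595572 -0.1161489   0.08802854] [ 0.61218855 -0.10488256  0.10871437]
side orange 59 342.52542372881356 206.79661016949152 [ 0.59778312 -0.1081114   0.09595828] [ 0.10484111 -0.27665767 -0.00051248] [0.71216213 0.58841699 0.97919414]
top yellow 128 [ 0.29306396 -0.3305018   0.0562159 ] [0.44897497 0.02936099 1.2461087 ]
[0.29306396 0.02936099 1.2461087 ] [0. 0. 0.]
side yellow 311 [ 0.41468362 -0.32641655  0.05030018] [ 0.45003144 -0.29608233  0.16258827]
[ 0.43125175 -0.31252036  0.15856698] [0.03167362 0.02781385 0.00595475]
topbig yellow 349 [ 0.29306396 -0.52874915  0.00313834] [0.39561392 0.02936099 1.2461087 ]
[0.29306396 0.02936099 1.2461087 ] [0. 0. 0.]
topsmall yellow 57 [ 0.51882901 -0.32270659  0.09943182] [ 0.54413841 -0.29767691  0.1155378 ]
[ 0.52899795 -0.3104733   0.11154153] [0.02035009 0.01928148 0.00562345]
console [ 0.29306396 -0.15211909  0.01225263] [0.70239975 0.08880518 1.2461087 ]
board 402 [ 0.60385376 -0.02444677  0.06844937] [-0.80769254  0.54194519 -0.23222441]
yaw 146.13919611988305 tilt 76.57193248638819
rect ((494.1903076171875, -24.617202758789062), (237.00547790527344, 407.1590881347656), 87.12637329101562)
```

View pics/crop.png

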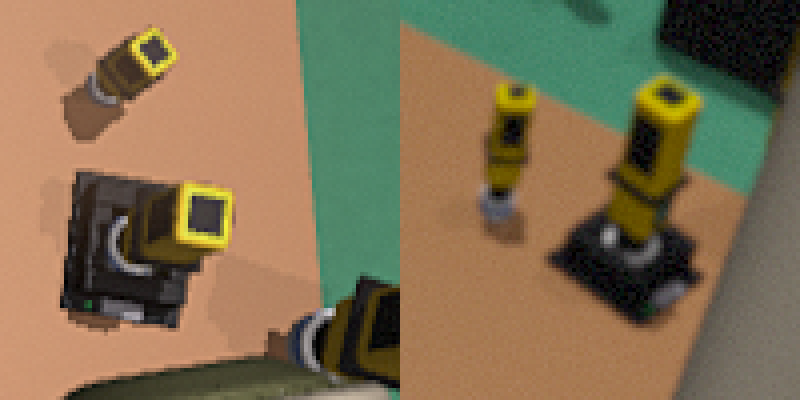

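The crop confirms it: the mid-sized yellow handset stands in the black cradle (crop (205,215) in the top view, (665,130) in the side view). The small one beside it stands free and the large one lies lower right. I'm moving above the console for a wrist view.

Emit:
drive_tool(
  series=[
    [[0,0,-0.05],0,0.08],
    [[0.49,-0.3,-0.07],21,0.08],
    [[0.49,-0.3,-0.07],21,0.08],
    [[0.49,-0.3,-0.07],21,0.08],
    [[0.49,-0.3,-0.07],21,0.08],
    [[0.49,-0.3,-0.07],21,0.08],
    [[0.49,-0.3,-0.07],21,0.08],
    [[0.49,-0.3,-0.07],21,0.08],
    [[0.49,-0.3,-0.07],21,0.08],
    [[0.49,-0.3,-0.07],21,0.08],
    [[0.49,-0.3,-0.07],21,0.08],
    [[0.49,-0.3,-0.07],21,0.08],
    [[0.49,-0.3,-0.07],21,0.08],
    [[0.49,-0.3,-0.07],21,0.08],
    [[0.49,-0.3,-0.07],21,0.08],
  ],
)

```text
time_s: 1.6
position: [0.5469, -0.058, 0.3008]
tool_rot: [[1.0, 0.0, -0.001], [0.0, -1.0, 0.0], [-0.001, -0.0, -1.0]]
ft_force: [0.1, 0.2, 0.2]
grip_width: 0.0801
gripper_force: 0.0
```

Run:
```python
from h import *
w=shot('wrist','w1.png'); t2=shot('top','t2.png')
o=env.observe(); print(o['time_s'],o['position'],o['tool_rot'].round(3).tolist())
print(ray(w,320,240),w['camera_matrix'][0,0])
t=load('top0')
V,U=np.mgrid[170:265,290:415]; U=U.ravel();V=V.ravel(); k=t['depth'][V,U]>0; P=pts(t,U[k],V[k]); ok=(P[:,2]>.015)&(P[:,2]<.15)
print('rect',cv2.minAreaRect(P[ok][:,:2].astype(np.float32)*1000))
def yel(d,x0,y0,x1,y1):
    h=cv2.cvtColor(d['img'],cv2.COLOR_RGB2HSV); m=cv2.inRange(h,(22,150,80),(32,255,255)); vs,us=np.nonzero(m[y0:y1,x0:x1]); us+=x0;vs+=y0; k=d['depth'][vs,us]>0; return pts(d,us[k],vs[k])
p=yel(t,470,275,505,305); q=p[(p[:,2]>.15)&(p[:,2]<.17)]; print('hs',q.mean(0),cv2.minAreaRect(q[:,:2].astype(np.float32)*1000))
V,U=np.mgrid[270:325,450:515]; U=U.ravel();V=V.ravel(); k=t['depth'][V,U]>0; P=pts(t,U[k],V[k]); ok=(P[:,2]>.015)&(P[:,2]<.04)
print('cradle',cv2.minAreaRect(P[ok][:,:2].astype(np.float32)*1000))
```

```text
1.7 [ 0.54647902 -0.05899411  0.30119634] [[1.0, -0.002, -0.001], [-0.002, -1.0, -0.0], [-0.001, 0.0, -1.0]]
(array([ 0.6131352 , -0.0577949 ,  0.44412204]), array([-0.25374651,  0.00534343, -0.96736714])) 332.37852853080324
rect ((620.7181396484375, -30.968421936035156), (237.00547790527344, 153.78472900390625), 87.12637329101562)
hs [ 0.43244453 -0.3154633   0.15709715] ((432.95367431640625, -316.4630126953125), (27.855257034301758, 32.17552947998047), 78.29932403564453)
cradle ((421.0599670410156, -351.71331787109375), (140.80810546875, 68.68685150146484), 72.2787857055664)
```

View pics/w1.png

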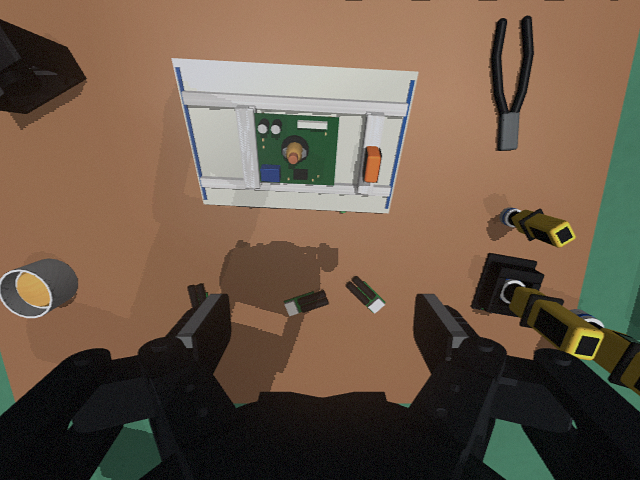

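The wrist view shows the console with the copper pin at about (292,153) and the orange grip at (372,164). The jaw rail runs right of the board, and the cradle with the handset is at (505,285).

```bash
cat >> h.py <<'E'
def mask(d,lo,hi,box):
    h=cv2.cvtColor(d['img'],cv2.COLOR_RGB2HSV); x0,y0,x1,y1=box; vs,us=np.nonzero(cv2.inRange(h,lo,hi)[y0:y1,x0:x1]); us=us+x0;vs=vs+y0
    k=d['depth'][vs,us]>0; return us[k],vs[k]
E
python3 - <<'E'
from h import *
w=load('w1');t=load('top0');s=load('side0')
def plane(p,n=5):
    for _ in range(n):
        c=p.mean(0);v=np.linalg.svd(p-c)[2][2]; r=(p-c)@v; p=p[abs(r)<max(.0015,1.5*np.median(abs(r)))]
    v*=np.sign(v[2]); return c,v,len(p)
for n,d,box in [('w',w,(180,62,410,210)),('t',t,(303,182,402,250)),('s',s,(262,190,364,262))]:
    h=cv2.cvtColor(d['img'],cv2.COLOR_RGB2HSV)
for n,d,box in [('w',w,(255,112,340,186)),('t',t,(330,195,375,238))]:
    p=pts(d,*mask(d,(50,80,30),(85,255,255),box)); c,v,k=plane(p); print(n,'board',k,c,v,'yaw',np.degrees(np.arctan2(-v[1],-v[0])),'tilt',np.degrees(np.arccos(v[2])))
V,U=np.mgrid[75:200,185:400]; P=pts(w,U.ravel(),V.ravel()); c,v,k=plane(P[(P[:,2]>.02)&(P[:,2]<.095)]);print('deck',k,c,v,'yaw',np.degrees(np.arctan2(-v[1],-v[0])),'tilt',np.degrees(np.arccos(v[2])))
V,U=np.mgrid[55:216,165:425]; P=pts(w,U.ravel(),V.ravel()); print('rect w',cv2.minAreaRect(P[P[:,2]>.015][:,:2].astype(np.float32)*1000))
yaw=np.radians(-2.9);th=np.radians(25)
X0=np.array([np.cos(yaw),np.sin(yaw),0]);Y=np.array([-np.sin(yaw),np.cos(yaw),0]);Z=-np.sin(th)*X0+np.array([0,0,np.cos(th)]);X=np.cross(Y,Z)
R=np.stack([X,Y,Z],1)
for n,d,ob,cb in [('w',w,(355,140,390,190),(280,138,308,168)),('t',t,(378,205,396,235),(343,207,362,225)),('s',s,(332,195,356,220),(308,220,328,240))]:
    for nm,b in [('orange',ob),('copper',cb)]:
        us,vs=mask(d,(3,90,60),(20,255,255),b); p=pts(d,us,vs)
        q=p@R; z=q[:,2]; top=q[z>np.percentile(z,97)-.003]; cc=top.mean(0)
        print(n,nm,len(us),'px',us.mean(),vs.mean(),'top-frame range',top.min(0).round(4),top.max(0).round(4),'ctr world',(R@((top.min(0)+top.max(0))/2)).round(4))
E
```

```text
bash:   540 Killed                     python3 - <<'E'
from h import *
w=load('w1');t=load('top0');s=load('side0')
def plane(p,n=5):
    for _ in range(n):
        c=p.mean(0);v=np.linalg.svd(p-c)[2][2]; r=(p-c)@v; p=p[abs(r)<max(.0015,1.5*np.median(abs(r)))]
    v*=np.sign(v[2]); return c,v,len(p)
for n,d,box in [('w',w,(180,62,410,210)),('t',t,(303,182,402,250)),('s',s,(262,190,364,262))]:
    h=cv2.cvtColor(d['img'],cv2.COLOR_RGB2HSV)
for n,d,box in [('w',w,(255,112,340,186)),('t',t,(330,195,375,238))]:
    p=pts(d,*mask(d,(50,80,30),(85,255,255),box)); c,v,k=plane(p); print(n,'board',k,c,v,'yaw',np.degrees(np.arctan2(-v[1],-v[0])),'tilt',np.degrees(np.arccos(v[2])))
V,U=np.mgrid[75:200,185:400]; P=pts(w,U.ravel(),V.ravel()); c,v,k=plane(P[(P[:,2]>.02)&(P[:,2]<.095)]);print('deck',k,c,v,'yaw',np.degrees(np.arctan2(-v[1],-v[0])),'tilt',np.degrees(np.arccos(v[2])))
V,U=np.mgrid[55:216,165:425]; P=pts(w,U.ravel(),V.ravel()); print('rect w',cv2.minAreaRect(P[P[:,2]>.015][:,:2].astype(np.float32)*1000))
yaw=np.radians(-2.9);th=np.radians(25)
X0=np.array([np.cos(yaw),np.sin(yaw),0]);Y=np.array([-np.sin(yaw),np.cos(yaw),0]);Z=-np.sin(th)*X0+np.array([0,0,np.cos(th)]);X=np.cross(Y,Z)
R=np.stack([X,Y,Z],1)
for n,d,ob,cb in [('w',w,(355,140,390,190),(280,138,308,168)),('t',t,(378,205,396,235),(343,207,362,225)),('s',s,(332,195,356,220),(308,220,328,240))]:
    for nm,b in [('orange',ob),('copper',cb)]:
        us,vs=mask(d,(3,90,60),(20,255,255),b); p=pts(d,us,vs)
        q=p@R; z=q[:,2]; top=q[z>np.percentile(z,97)-.003]; cc=top.mean(0)
        print(n,nm,len(us),'px',us.mean(),vs.mean(),'top-frame range',top.min(0).round(4),top.max(0).round(4),'ctr world',(R@((top.min(0)+top.max(0))/2)).round(4))
E
```

SVD needs `full_matrices=False`, since the full U ran out of memory.

```bash
cat >> h.py <<'E'
def plane(p,n=5):
    for _ in range(n):
        c=p.mean(0);v=np.linalg.eigh(np.cov((p-c).T))[1][:,0]; r=(p-c)@v; p=p[abs(r)<max(.0015,1.5*np.median(abs(r)))]
    v=v*np.sign(v[2]); return c,v,len(p)
def frame(yawdeg,th=np.radians(25)):
    a=np.radians(yawdeg);X0=np.array([np.cos(a),np.sin(a),0]);Y=np.array([-np.sin(a),np.cos(a),0]);Z=-np.sin(th)*X0+np.array([0,0,np.cos(th)])
    return np.stack([np.cross(Y,Z),Y,Z],1)
E
python3 - <<'E'
from h import *
w=load('w1');t=load('top0');s=load('side0')
for n,d,box in [('w',w,(255,112,340,186)),('t',t,(330,195,375,238))]:
    p=pts(d,*mask(d,(50,80,30),(85,255,255),box)); c,v,k=plane(p[p[:,2]<.2]); print(n,'board',k,c,v,'yaw',np.degrees(np.arctan2(-v[1],-v[0])),'tilt',np.degrees(np.arccos(v[2])))
V,U=np.mgrid[55:216,165:425]; P=pts(w,U.ravel(),V.ravel()); print('rect w',cv2.minAreaRect(P[(P[:,2]>.015)&(P[:,2]<.2)][:,:2].astype(np.float32)*1000))
R=frame(-2.9)
for n,d,ob,cb in [('w',w,(355,140,390,190),(280,138,308,168)),('t',t,(378,205,396,235),(343,207,362,225)),('s',s,(332,195,356,220),(308,220,328,240))]:
    for nm,b in [('orange',ob),('copper',cb)]:
        us,vs=mask(d,(3,90,60),(20,255,255),b); p=pts(d,us,vs)
        q=p@R; z=q[:,2]; top=q[z>np.percentile(z,97)-.003]
        print(n,nm,len(us),'px',us.mean(),vs.mean(),'top range',top.min(0).round(4),top.max(0).round(4),'ctr world',(R@((top.min(0)+top.max(0))/2)).round(4))
E
```

```text
w board 3301 [ 0.61698367 -0.03573501  0.07009111] [-0.42345132  0.02051563  0.90568653] yaw -2.773732754187953 tilt 25.084094031930206
t board 191 [ 0.60534178 -0.02450005  0.06281473] [-0.42974911  0.01786359  0.90277162] yaw -2.3802710288390347 tilt 25.475190086735246
rect w ((618.119140625, -28.1361083984375), (236.61497497558594, 153.38833618164062), 87.00852966308594)
w orange 483 px 372.2153209109731 164.1304347826087 top range [ 0.5726 -0.0853 -0.1657] [ 0.6019 -0.0715 -0.1622] ctr world [ 0.5968 -0.1087  0.0996]
w copper 274 px 293.8321167883212 152.35036496350364 top range [ 0.586  -0.0017 -0.1718] [ 0.596   0.0073 -0.1682] ctr world [ 0.6068 -0.0279  0.0957]
t orange 88 px 387.0568181818182 219.9431818181818 top range [ 0.5746 -0.0862 -0.1651] [ 0.6013 -0.0735 -0.1604] ctr world [ 0.5968 -0.1102  0.1009]
t copper 47 px 351.93617021276594 215.70212765957447 top range [ 0.5889 -0.0035 -0.1724] [ 0.5961  0.0036 -0.169 ] ctr world [ 0.6083 -0.0308  0.0957]
s orange 306 px 346.92483660130716 203.48692810457516 top range [ 0.5719 -0.0852 -0.1654] [ 0.6001 -0.0707 -0.1595] ctr world [ 0.595  -0.1082  0.1004]
s copper 49 px 316.7551020408163 227.26530612244898 top range [ 0.5869  0.0013 -0.1711] [ 0.594   0.0055 -0.1679] ctr world [ 0.6062 -0.0273  0.0959]
```

Emit:
drive_tool(
  series=[
    [[0.053,0.084,0.05],2.8,0.0],
    [[0.053,0.084,0.1],2.8,0.0],
    [[0.053,0.084,0.14],2.8,0.0],
    [[0.053,0.084,0.14],2.8,0.0],
    [[0.053,0.084,0.14],2.8,0.0],
    [[0.053,0.084,0.14],2.8,0.0],
    [[0.053,0.084,0.16],2.8,0.0],
    [[0.053,0.084,0.18],2.8,0.0],
    [[0.053,0.084,0.2],2.8,0.0],
    [[0.053,0.084,0.21],2.8,0.0],
    [[0.053,0.084,0.22],2.8,0.0],
    [[0.053,0.084,0.22],2.8,0.0],
  ],
)

```text
time_s: 2.9
position: [0.5999, -0.1421, 0.0816]
tool_rot: [[0.999, -0.049, 0.0], [-0.049, -0.999, -0.0], [0.0, 0.0, -1.0]]
ft_force: [-0.6, 0.4, -0.8]
grip_width: -0.0001
gripper_force: 0.0
```

Emit:
drive_tool(
  series=[
    [[0,-0.005,0],0,0],
    [[0,-0.01,0],0,0],
    [[0,-0.014,0],0,0],
    [[0,-0.018,0],0,0],
    [[0,-0.022,0],0,0],
    [[0,-0.026,0],0,0],
    [[0,-0.03,0],0,0],
    [[0,-0.034,0],0,0],
    [[0,-0.038,0],0,0],
    [[0,-0.042,0],0,0],
    [[0,-0.046,0],0,0],
    [[0,-0.049,0],0,0],
    [[0,-0.051,0],0,0],
    [[0,-0.051,0],0,0],
  ],
)

```text
time_s: 4.3
position: [0.6023, -0.0977, 0.0816]
tool_rot: [[0.999, -0.051, -0.0], [-0.051, -0.999, -0.011], [0.0, 0.011, -1.0]]
ft_force: [-5.0, -34.1, -0.5]
grip_width: -0.0003
gripper_force: 17.0
```

Emit:
drive_tool(
  series=[
    [[0,0.004,0],0,0],
    [[0,0.007,0],0,0],
  ],
)

```text
time_s: 4.5
position: [0.6019, -0.099, 0.0812]
tool_rot: [[0.999, -0.051, -0.0], [-0.051, -0.999, 0.0], [-0.0, -0.0, -1.0]]
ft_force: [-0.3, 0.5, -0.2]
grip_width: -0.0001
gripper_force: 0.0
```

Run:
```python
from h import *
R=frame(-2.9)
o=env.observe(); print(o['position']@R,o['ft_force'])
for n,lim in [('top',(360,200,396,240)),('side',(310,195,356,235)),('wrist',(250,80,480,300))]:
    d=shot(n,n+'3.png')
    us,vs=mask(d,(3,150,100),(18,255,255),lim); p=pts(d,us,vs)
    if len(us): 
        q=p@R; q=q[(q[:,2]>-.185)&(q[:,2]<-.15)]; print(n,len(q),q.min(0),q.max(0))
w=load('wrist3');t=load('top3')['img'][170:265,290:420];cv2.imwrite('pics/c3.png',np.hstack([w['img'][:480,100:500],cv2.resize(t,(400,480))])[:,:,::-1])
```

```text
[ 0.58367743 -0.06839441 -0.18260975] [-0.25036095  0.53530684 -0.21689456]
side 69 [ 0.57453018 -0.05284943 -0.18274237] [ 0.59761744  0.00946734 -0.16075127]
wrist 629 [ 0.59963234 -0.0534127  -0.18494761] [ 0.60271177 -0.04093991 -0.16679886]
```

View pics/c3.png

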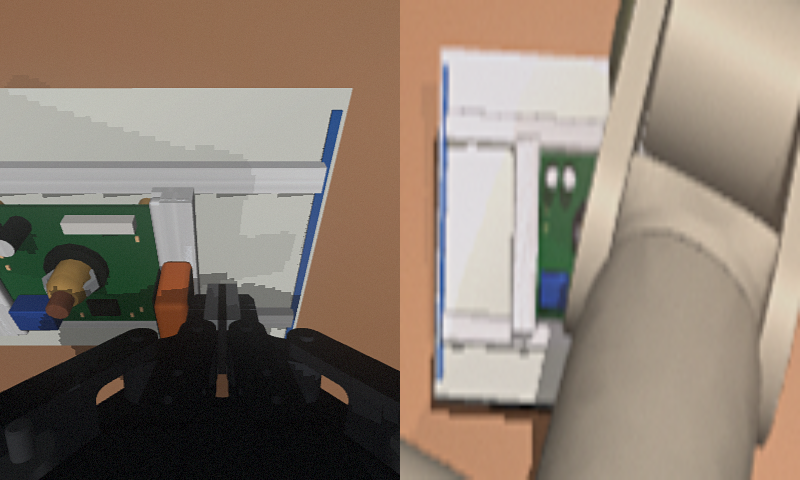

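Run:
```python
from h import *
R=frame(-2.9)
for f,box in [('w1',(245,105,400,190)),('wrist3',(100,160,310,340))]:
    d=load(f); us,vs=mask(d,(50,80,30),(85,255,255),box); q=pts(d,us,vs)@R; q=q[(abs(q[:,2]+.197)<.004)]
    print(f,'board',np.percentile(q,[1,99],axis=0).round(4).tolist())
    V,U=np.mgrid[box[1]:box[3],box[0]:box[2]]; q=pts(d,U.ravel(),V.ravel())@R
    # heights profile across y at fixed x strip uphill of the grip
    for x in (.61,.62,.63):
        k=(abs(q[:,0]-x)<.003); a=q[k]; 
        print(x,[(round(y,3),round(float(np.median(a[abs(a[:,1]-y)<.0015,2])),4)) for y in np.arange(-.10,-.02,.004) if (abs(a[:,1]-y)<.0015).any()])
```

```text
w1 board [[0.5482, -0.0413, -0.1993], [0.6252, 0.0427, -0.1959]]
0.61 [(np.float64(-0.1), -0.2098), (np.float64(-0.096), -0.2098), (np.float64(-0.092), -0.2098), (np.float64(-0.088), -0.1932), (np.float64(-0.084), -0.1915), (np.float64(-0.08), -0.1916), (np.float64(-0.076), -0.1914), (np.float64(-0.072), -0.1918), (np.float64(-0.068), -0.2092), (np.float64(-0.064), -0.2099), (np.float64(-0.06), -0.2099), (np.float64(-0.056), -0.2101), (np.float64(-0.052), -0.2099), (np.float64(-0.048), -0.2092), (np.float64(-0.044), -0.2094), (np.float64(-0.04), -0.198), (np.float64(-0.036), -0.1981), (np.float64(-0.032), -0.1975), (np.float64(-0.028), -0.1975), (np.float64(-0.024), -0.1974)]
0.62 [(np.float64(-0.1), -0.2099), (np.float64(-0.096), -0.2102), (np.float64(-0.092), -0.2091), (np.float64(-0.088), -0.1927), (np.float64(-0.084), -0.192), (np.float64(-0.08), -0.1916), (np.float64(-0.076), -0.1915), (np.float64(-0.072), -0.1917), (np.float64(-0.068), -0.2089), (np.float64(-0.064), -0.21), (np.float64(-0.06), -0.2096), (np.float64(-0.056), -0.2093), (np.float64(-0.052), -0.2095), (np.float64(-
[... 1159 characters left out ...]
, -0.1977), (np.float64(-0.028), -0.1974), (np.float64(-0.024), -0.1978)]
0.62 [(np.float64(-0.06), -0.2097), (np.float64(-0.056), -0.2024), (np.float64(-0.052), -0.1917), (np.float64(-0.048), -0.1917), (np.float64(-0.044), -0.1916), (np.float64(-0.04), -0.1916), (np.float64(-0.036), -0.1978), (np.float64(-0.032), -0.1981), (np.float64(-0.028), -0.1951), (np.float64(-0.024), -0.1955)]
0.63 [(np.float64(-0.06), -0.2037), (np.float64(-0.056), -0.1999), (np.float64(-0.052), -0.1955), (np.float64(-0.048), -0.1952), (np.float64(-0.044), -0.195), (np.float64(-0.04), -0.1989), (np.float64(-0.036), -0.2037), (np.float64(-0.032), -0.2038), (np.float64(-0.028), -0.2036), (np.float64(-0.024), -0.2039)]
```

Jaw edge now lies at y = −0.038, 4 mm over the board's edge at −0.042, and it took 34 N without moving: it is hooked at its end stop. Next is the handset.

Emit:
drive_tool(
  series=[
    [[0,0.005,-0.05],0,0],
    [[0,0.005,-0.1],0,0.06],
    [[0,0.005,-0.15],0,0.08],
    [[-0.158,0.225,-0.19],9,0.08],
    [[-0.158,0.225,-0.19],9,0.08],
    [[-0.158,0.225,-0.19],9,0.08],
    [[-0.158,0.225,-0.19],9,0.08],
    [[-0.158,0.225,-0.19],9,0.08],
    [[-0.158,0.225,-0.19],9,0.08],
    [[-0.158,0.225,-0.19],9,0.08],
    [[-0.158,0.225,-0.19],9,0.08],
    [[-0.158,0.225,-0.19],9,0.08],
  ],
)

```text
time_s: 5.85
position: [0.4339, -0.3138, 0.271]
tool_rot: [[0.979, -0.204, -0.0], [-0.204, -0.979, 0.001], [-0.0, -0.001, -1.0]]
ft_force: [0.6, -0.1, 0.9]
grip_width: 0.0795
gripper_force: 0.0
```

Run:
```python
from h import *
d=shot('wrist','w4.png'); t=shot('top','t4.png')
o=env.observe(); print(o['time_s'],o['position'],o['tool_rot'].round(3).tolist())
T=o['tool_rot'];P0=o['position']
V,U=np.mgrid[0:480,0:640]; U=U.ravel();V=V.ravel(); k=d['depth'][V,U]>0; P=pts(d,U[k],V[k])
near=(np.hypot(P[:,0]-.4325,P[:,1]+.316)<.035)
q=P[near&(abs(P[:,2]-.158)<.004)]; r=cv2.minAreaRect(q[:,:2].astype(np.float32)*1000); print('top face',len(q),r,np.median(q[:,2]))
near=(np.hypot(P[:,0]-.4325,P[:,1]+.316)<.08)
q=P[near&(abs(P[:,2]-.034)<.004)]; print('cradle top',len(q),cv2.minAreaRect(q[:,:2].astype(np.float32)*1000),np.median(q[:,2]))
us,vs=mask(d,(22,150,80),(32,255,255),(150,100,560,400)); p=pts(d,us,vs); p=p[np.hypot(p[:,0]-.4325,p[:,1]+.316)<.05]
for lo in (.05,.07,.1,.13): 
    a=p[(p[:,2]>lo)&(p[:,2]<lo+.02)]; print(lo,len(a),a.mean(0) if len(a) else '')
w=load('wrist3'); R=frame(-2.9)
us,vs=mask(w,(3,90,40),(20,255,255),(140,250,185,325)); q=pts(w,us,vs)@R; print('pin',len(q),np.percentile(q,[2,98],axis=0).round(4).tolist())
top=q[q[:,2]>-.1735]; print(len(top),top.min(0),top.max(0))
```

```text
5.95 [ 0.43389265 -0.31394163  0.2710592 ] [[0.979, -0.203, -0.0], [-0.203, -0.979, 0.001], [-0.0, -0.001, -1.0]]
top face 1444 ((432.30047607421875, -314.8980407714844), (29.77366065979004, 33.6861457824707), 79.19436645507812) 0.15873076536518138
cradle top 1208 ((432.4314880371094, -315.02020263671875), (60.02787780761719, 65.94259643554688), 80.09297180175781) 0.03460859545902886
0.05 0 
0.07 0 
0.1 65 [ 0.44858936 -0.31938933  0.11026174]
0.13 98 [ 0.44876349 -0.31833872  0.14030939]
pin 1787 [[0.5866, -0.005, -0.193], [0.5995, 0.009, -0.1693]]
406 [ 0.58567761 -0.00248693 -0.17348985] [ 0.59646827  0.00709515 -0.1683779 ]
```

View pics/w4.png

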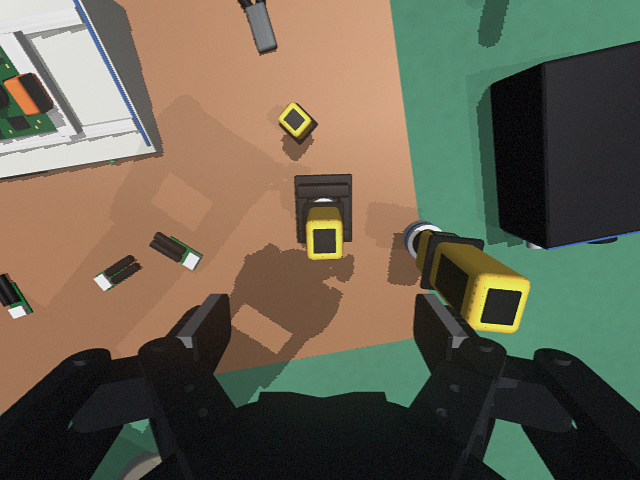

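The wrist view shows the handset's top face at about (324,240) in the cradle, the small one at (297,120) and the large one at (480,280), all clear of the fingers. I'll lower and grip.

Emit:
drive_tool(
  series=[
    [[-0.0015,0.001,0.03],-1.3,0.062],
    [[-0.0015,0.001,0.06],-1.3,0.062],
    [[-0.0015,0.001,0.09],-1.3,0.062],
    [[-0.0015,0.001,0.11],-1.3,0.062],
    [[-0.0015,0.001,0.13],-1.3,0.062],
    [[-0.0015,0.001,0.15],-1.3,0.062],
    [[-0.0015,0.001,0.162],-1.3,0.062],
    [[-0.0015,0.001,0.162],-1.3,0.062],
    [[-0.0015,0.001,0.162],-1.3,0.02],
    [[-0.0015,0.001,0.162],-1.3,0.02],
    [[-0.0015,0.001,0.162],-1.3,0.02],
    [[-0.0015,0.001,0.162],-1.3,0.02],
    [[-0.0015,0.001,0.162],-1.3,0.02],
    [[-0.0015,0.001,0.162],-1.3,0.02],
    [[-0.0015,0.001,0.162],-1.3,0.02],
  ],
  newtons=30,
)

```text
time_s: 7.45
position: [0.4319, -0.316, 0.1102]
tool_rot: [[0.983, -0.183, 0.001], [-0.183, -0.983, -0.001], [0.002, 0.001, -1.0]]
ft_force: [-0.2, 1.8, 6.9]
grip_width: 0.0296
gripper_force: 34.3
```

Emit:
drive_tool(
  series=[
    [[0,0,-0.01],0,0.02],
    [[0,0,-0.018],0,0.02],
    [[0,0,-0.018],0,0.02],
    [[-0.005,0,-0.018],0,0.02],
    [[-0.01,0,-0.018],0,0.02],
    [[-0.015,0,-0.018],0,0.02],
  ],
)

```text
time_s: 8.05
position: [0.4166, -0.3132, 0.1274]
tool_rot: [[0.983, -0.183, 0.001], [-0.183, -0.983, -0.001], [0.001, 0.0, -1.0]]
ft_force: [3.3, -1.5, -0.3]
grip_width: 0.0293
gripper_force: 33.5
```

Emit:
drive_tool(
  series=[
    [[-0.006,0,0],0,0.02],
    [[-0.012,0,0.0005],0,0.02],
    [[-0.018,0,0.001],0,0.02],
    [[-0.024,0,0.0015],0,0.02],
    [[-0.03,0,0.002],0,0.02],
    [[-0.036,0,0.003],0,0.02],
    [[-0.036,0,0.003],0,0.02],
  ],
)

```text
time_s: 8.75
position: [0.3805, -0.3062, 0.1242]
tool_rot: [[0.983, -0.183, -0.001], [-0.183, -0.983, 0.001], [-0.001, -0.001, -1.0]]
ft_force: [1.3, -0.5, -2.4]
grip_width: 0.0295
gripper_force: 33.3
```

```bash
cat > tilt.py <<'E'
from h import *
import sys
def tilt(tag):
    o=env.observe(); T=o['tool_rot']; G=o['position']-T[:,2]*env.pinch_z
    print(o['time_s'],o['position'].round(4),o['ft_force'].round(1),o['grip_width'])
    for n in ('side','top','wrist'):
        d=shot(n,n+tag+'.png')
        us,vs=mask(d,(20,130,60),(33,255,255),(0,0,640,480)); p=pts(d,us,vs)
        q=(p-G)@T; k=(np.linalg.norm(q,axis=1)<.11)&(abs(q[:,1])<.024); q=q[k]
        if len(q)<30: print(n,'few');continue
        # silhouettes per z slice: edge min/max x in tool frame
        zs=np.arange(-.04,.1,.01)
        print(n,len(q),[(round(z*1e3),round(q[abs(q[:,2]-z)<.005,0].min()*1e3,1),round(q[abs(q[:,2]-z)<.005,0].max()*1e3,1)) for z in zs if (abs(q[:,2]-z)<.005).sum()>4])
if __name__=='__main__': tilt(sys.argv[1])
E
python3 tilt.py 5
python3 - <<'E'
from h import *
d=load('side5'); a=cv2.resize(d['img'][120:270,370:520],(400,400),interpolation=3); w=load('wrist5')
cv2.imwrite('pics/c5.png',np.hstack([a,cv2.resize(w['img'][80:480,120:520],(400,400))])[:,:,::-1])
E
```

```text
8.75 [ 0.3805 -0.3062  0.1242] [ 1.3 -0.5 -2.4] 0.02949193238022105
side few
top few
wrist 13279 [(-30, np.float64(-15.2), np.float64(13.3)), (-20, np.float64(-17.3), np.float64(17.5)), (-10, np.float64(10.6), np.float64(21.5)), (0, np.float64(16.1), np.float64(26.3)), (10, np.float64(19.2), np.float64(30.5)), (20, np.float64(24.4), np.float64(34.7)), (30, np.float64(22.5), np.float64(40.1)), (40, np.float64(37.8), np.float64(43.8)), (50, np.float64(39.0), np.float64(47.8)), (60, np.float64(42.6), np.float64(50.0))]
```

View pics/c5.png

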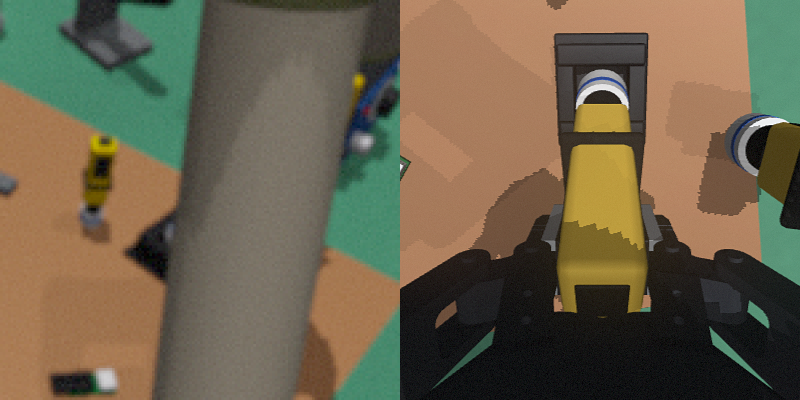

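The handset pivoted in the grip: it leans with its coupler forward in the well (wrist crop: yellow front face, coupler at (600,90)). I'll fit the front face to get the exact tilt.

```bash
cat > face.py <<'E'
from h import *
import sys
def face(f,o,fresh=False):
    d=shot('wrist',f+'.png') if fresh else load(f)
    T=o['tool_rot']; G=o['position']-T[:,2]*env.pinch_z
    us,vs=mask(d,(20,130,60),(33,255,255),(0,0,640,480)); q=(pts(d,us,vs)-G)@T
    q=q[(np.linalg.norm(q,axis=1)<.11)&(abs(q[:,1])<.016)&(q[:,0]>8e-3)&(q[:,2]>-.012)&(q[:,2]<.065)]
    c,v,k=plane(q,8); v=v*np.sign(v[0]); a=np.degrees(np.arctan2(-v[2],v[0])); off=v@c
    print('face n',v.round(4),'tilt',round(a,2),'side lean',round(np.degrees(np.arcsin(v[1])),2),'axis offset from grasp pt (mm)',round((off-.017)*1e3,2),k,'y ext',np.percentile(q[:,1],[2,98]))
    # white/aluminium coupler: points beyond guard along axis
    V,U=np.mgrid[0:480,0:640];U=U.ravel();V=V.ravel();m=d['depth'][V,U]>0; p=(pts(d,U[m],V[m])-G)@T
    t=np.radians(a); ax=np.array([np.sin(t),0,np.cos(t)]); nx=np.array([np.cos(t),0,-np.sin(t)])
    s=p@ax; r=p@nx; k=(abs(r)<.026)&(abs(p[:,1])<.022)&(s<.15)
    return d,p,s,r
if __name__=='__main__':
    o=env.observe(); d,p,s,r=face(sys.argv[1],o,len(sys.argv)>2)
    # profile of front surface: r max by s on centre strip
    for lo in np.arange(.02,.14,.004):
        k=(abs(p[:,1])<.003)&(abs(s-lo)<.002)&(abs(r)<.03)
        if k.sum()>2: print(round(lo*1e3),k.sum(),round(np.median(r[k])*1e3,1),end='; ')
    k=(s>.104)&(s<.13)&(abs(r)<.022)&(abs(p[:,1])<.03); print('\ncoupler y range',np.percentile(p[k,1],[2,98]))
E
python3 face.py wrist5
```

```text
face n [ 0.9146 -0.0014 -0.4043] tilt 23.85 side lean -0.08 axis offset from grasp pt (mm) 3.62 5730 y ext [-0.01407278  0.01427106]
20 91 20.9; 24 78 20.8; 28 76 20.8; 32 71 20.8; 36 110 21.1; 40 104 24.1; 44 11 24.4; 48 24 20.7; 52 51 20.8; 56 55 20.8; 60 48 20.7; 64 42 20.7; 68 43 20.7; 72 40 20.8; 76 19 20.6; 80 6 18.1; 84 17 17.3; 88 30 16.6; 92 31 16.6; 96 34 16.6; 100 88 18.5; 104 30 20.7; 108 28 20.9; 112 21 20.6; 116 22 20.6; 120 23 20.5; 124 4 20.5; 128 92 24.3; 132 47 28.5; 
coupler y range [-0.02938255  0.02856964]
```

Emit:
drive_tool(
  series=[
    [[-0.003,0,0.0],0,0.02],
    [[-0.003,0,0.0],0,0.02],
    [[-0.005,0,-0.01],0,0.02],
    [[-0.008,0,-0.02],0,0.02],
    [[-0.01,0,-0.04],0,0.02],
    [[-0.01,0,-0.07],0,0.02],
    [[-0.01,0,-0.12],0,0.02],
    [[-0.01,0,-0.16],0,0.02],
    [[-0.01,0,-0.16],0,0.02],
  ],
  newtons=60,
)

```text
time_s: 9.8
position: [0.3718, -0.3056, 0.29]
tool_rot: [[0.983, -0.183, 0.005], [-0.183, -0.983, -0.008], [0.007, 0.007, -1.0]]
ft_force: [1.1, -0.1, -2.7]
grip_width: 0.0294
gripper_force: 64.4
```

```bash
python3 -c "
from h import *
o=env.observe(); print(o['time_s'],o['position'],o['tool_rot'].round(3).tolist(),o['ft_force'],o['grip_width'])"; python3 face.py w6 1
```

```text
9.8 [ 0.3718381  -0.30558546  0.28997371] [[0.983, -0.183, 0.005], [-0.183, -0.983, -0.008], [0.007, 0.007, -1.0]] [ 1.07744021 -0.09767553 -2.7364951 ] 0.029430521860474155
face n [ 9.127e-01  4.000e-04 -4.085e-01] tilt 24.11 side lean 0.02 axis offset from grasp pt (mm) 3.76 5745 y ext [-0.01399163  0.01423397]
20 84 20.9; 24 85 20.9; 28 77 21.0; 32 68 21.0; 36 105 21.1; 40 117 24.1; 44 3 24.4; 48 29 21.0; 52 55 21.0; 56 51 21.0; 60 46 20.9; 64 45 21.0; 68 42 21.0; 72 40 21.1; 76 25 20.7; 84 16 17.5; 88 28 16.8; 92 34 16.7; 96 33 16.7; 100 86 18.1; 104 32 20.7; 108 31 21.0; 112 21 20.8; 116 22 20.8; 120 23 20.7; 124 4 20.7; 
coupler y range [-0.01586199  0.0154873 ]
```

Emit:
drive_tool(
  series=[
    [[0.01,-0.026,0],-1,0.02],
    [[0.022,-0.06,0],-2,0.02],
    [[0.036,-0.095,0],-3,0.02],
    [[0.05,-0.135,0],-4,0.02],
    [[0.064,-0.17,0],-5,0.02],
    [[0.078,-0.205,0],-6,0.02],
    [[0.09,-0.24,0],-7,0.02],
    [[0.102,-0.27,0],-7.6,0.02],
    [[0.11,-0.295,0],-7.6,0.02],
    [[0.1155,-0.307,0.01],-7.6,0.02],
    [[0.1155,-0.307,0.03],-7.6,0.02],
    [[0.1155,-0.307,0.055],-7.6,0.02],
    [[0.1155,-0.307,0.07],-7.6,0.02],
    [[0.1155,-0.307,0.077],-7.6,0.02],
    [[0.1155,-0.307,0.077],-7.6,0.02],
    [[0.1155,-0.307,0.077],-7.6,0.02],
  ],
)

```text
time_s: 11.45
position: [0.5413, -0.0243, 0.2076]
tool_rot: [[0.999, -0.052, 0.0], [-0.052, -0.999, -0.0], [0.0, 0.0, -1.0]]
ft_force: [-0.6, -0.0, -1.9]
grip_width: 0.0293
gripper_force: 64.2
```

```bash
cat > chk.py <<'E'
from h import *
import sys
tag=sys.argv[1]
o=env.observe(); T=o['tool_rot']; R=frame(-2.9)
print(o['time_s'],o['position'].round(4).tolist(),T.round(3).tolist(),o['ft_force'].round(1),o['grip_width'])
rim=o['position']+T@[.0541,0,.0929]; print('rim rel seat (console frame, mm)',((rim@R)-[.591,.0025,-.1935])*1e3)
E
python3 chk.py 7; python3 face.py w7 1
python3 - <<'E'
from h import *
s=shot('side','s7.png');w=load('w7')
a=cv2.resize(s['img'][160:280,250:370],(400,400),interpolation=3)
cv2.imwrite('pics/c7.png',np.hstack([a,cv2.resize(w['img'][0:360,140:500],(400,400))])[:,:,::-1])
E
```

```text
11.45 [0.5413, -0.0243, 0.2076] [[0.999, -0.052, 0.0], [-0.052, -0.999, -0.0], [0.0, 0.0, -1.0]] [-0.6 -0.  -1.9] 0.029342595230381976
rim rel seat (console frame, mm) [-2.42116388  0.49100776 45.63174646]
face n [ 9.128e-01  7.000e-04 -4.083e-01] tilt 24.1 side lean 0.04 axis offset from grasp pt (mm) 3.73 5750 y ext [-0.01402125  0.01401222]
20 83 20.9; 24 83 20.8; 28 75 21.0; 32 70 20.9; 36 98 21.1; 40 119 24.1; 44 5 24.4; 48 32 21.0; 52 50 20.9; 56 51 20.9; 60 44 20.9; 64 45 20.9; 68 39 20.9; 72 45 21.0; 76 23 20.6; 80 3 18.8; 84 20 17.4; 88 34 16.9; 92 30 16.8; 96 31 16.8; 100 76 18.6; 104 29 20.8; 108 31 21.0; 112 21 20.9; 116 21 20.8; 120 24 20.8; 124 3 20.6; 
coupler y range [-0.01604588  0.01532039]
```

View pics/c7.png

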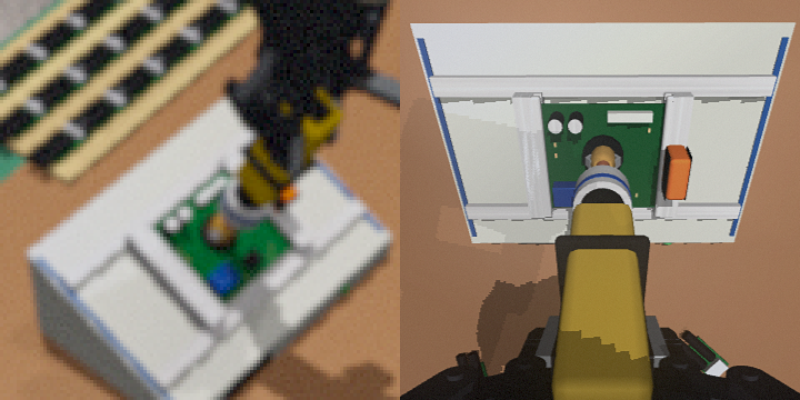

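The coupler sits right above the stub in both views (wrist crop: stub at (603,155), coupler at (602,185)), and the jaw is still closed. One same-image check of the lateral offset.

Run:
```python
from h import *
R=frame(-2.9); o=env.observe(); T=o['tool_rot']
d=load('w7'); us,vs=mask(d,(5,60,40),(25,255,255),(305,120,345,165)); q=pts(d,us,vs)@R-[.591,.0025,-.1935]
k=(q[:,2]>1)|True; q=q[(q[:,2]>.001)&(q[:,2]<.03)&(np.hypot(q[:,0],q[:,1])<.016)]
for lo in (.002,.005,.008,.012): 
    a=q[abs(q[:,2]-lo)<.002]; print(lo,len(a),np.percentile(a[:,1],[3,97])*1e3 if len(a) else '', a[:,0].max()*1e3 if len(a) else '')
V,U=np.mgrid[0:480,0:640];U=U.ravel();V=V.ravel();m=d['depth'][V,U]>0; p=pts(d,U[m],V[m])@R-[.591,.0025,-.1935]
for h in (50,55,60,64):
    k=(abs(p[:,2]-h/1e3)<.002)&(np.hypot(p[:,0],p[:,1])<.024); print('coupler',h,k.sum(),np.percentile(p[k,1],[2,98])*1e3,np.percentile(p[k,0],98)*1e3)
```

```text
0.002 32 [-7.36466277  7.50491382] 8.495000300059118
0.005 48 [-7.7894513   7.13473113] 8.514329729930271
0.008 38 [-6.33161965  7.31594556] 8.18309243259363
0.012 100 [-7.93018752  8.12923123] 8.447706576390601
coupler 50 119 [-14.64450928  16.39410613] 14.911546457845253
coupler 55 114 [-14.00916123  15.65404646] 15.143852116381915
coupler 60 128 [-14.65056002  16.72557682] 15.307687742892917
coupler 64 162 [-14.87871902  16.51189355] 15.322134529517756
```

Emit:
drive_tool(
  series=[
    [[0.0025,0.0008,0.002],0,0.02],
    [[0.005,0.0008,0.007],0,0.02],
    [[0.0075,0.0008,0.012],0,0.02],
    [[0.01,0.0008,0.0175],0,0.02],
    [[0.012,0.0008,0.022],0,0.02],
    [[0.0142,0.0008,0.0265],0,0.02],
    [[0.0142,0.0008,0.0265],0,0.02],
    [[0.0142,0.0008,0.0265],0,0.02],
  ],
  newtons=45,
)

```text
time_s: 12.35
position: [0.5554, -0.0255, 0.1808]
tool_rot: [[0.999, -0.051, -0.0], [-0.051, -0.999, 0.0], [-0.0, -0.0, -1.0]]
ft_force: [0.7, -0.6, -2.6]
grip_width: 0.0294
gripper_force: 64.2
```

```bash
python3 chk.py 8; python3 face.py w8 1 | head -1
```

```text
12.35 [0.5554, -0.0255, 0.1808] [[0.999, -0.051, -0.0], [-0.051, -0.999, 0.0], [-0.0, -0.0, -1.0]] [ 0.7 -0.6 -2.6] 0.029367351808620417
rim rel seat (console frame, mm) [-0.95180014  0.11553353 15.30656976]
face n [ 9.128e-01 -5.000e-04 -4.085e-01] tilt 24.11 side lean -0.03 axis offset from grasp pt (mm) 3.74 5750 y ext [-0.01396224  0.014048  ]
```

Emit:
drive_tool(
  series=[
    [[0.001,0,0.0018],0,0.02],
    [[0.0019,0,0.0036],0,0.02],
    [[0.0028,0,0.0054],0,0.02],
    [[0.0036,0,0.0073],0,0.02],
    [[0.0036,0,0.0073],0,0.02],
  ],
)

```text
time_s: 12.9
position: [0.559, -0.0257, 0.1734]
tool_rot: [[0.999, -0.051, -0.0], [-0.051, -0.999, -0.0], [-0.0, 0.0, -1.0]]
ft_force: [-0.8, 0.5, -0.2]
grip_width: 0.029
gripper_force: 64.6
```

```bash
python3 chk.py 9
```

```text
12.9 [0.559, -0.0257, 0.1734] [[0.999, -0.051, -0.0], [-0.051, -0.999, -0.0], [-0.0, 0.0, -1.0]] [-0.8  0.5 -0.2] 0.029035211016672592
rim rel seat (console frame, mm) [-0.79321886  0.08804804  7.14411618]
```

Emit:
drive_tool(
  series=[
    [[0.0005,0,0.001],0,0.02],
    [[0.001,0,0.002],0,0.02],
    [[0.0015,0,0.003],0,0.02],
    [[0.0019,0,0.004],0,0.02],
    [[0.0023,0,0.005],0,0.02],
    [[0.0023,0,0.005],0,0.02],
  ],
  newtons=70,
)

```text
time_s: 13.5
position: [0.5613, -0.0258, 0.1686]
tool_rot: [[0.999, -0.051, 0.0], [-0.051, -0.999, -0.0], [0.0, 0.0, -1.0]]
ft_force: [-1.5, -0.4, 2.4]
grip_width: 0.0292
gripper_force: 69.1
```

```bash
python3 chk.py 10; python3 face.py w10 1
```

```text
13.5 [0.5613, -0.0258, 0.1686] [[0.999, -0.051, 0.0], [-0.051, -0.999, -0.0], [0.0, 0.0, -1.0]] [-1.5 -0.4  2.4] 0.029233723529417294
rim rel seat (console frame, mm) [-0.65937547  0.07078928  1.76783398]
face n [ 0.9127 -0.0012 -0.4086] tilt 24.12 side lean -0.07 axis offset from grasp pt (mm) 3.74 5755 y ext [-0.0139243   0.01406654]
20 92 20.9; 24 82 20.9; 28 68 20.9; 32 75 20.9; 36 95 21.1; 40 120 24.2; 44 4 24.3; 48 27 20.9; 52 55 20.9; 56 55 20.9; 60 40 20.9; 64 48 20.9; 68 41 21.0; 72 40 21.0; 76 26 20.7; 80 4 18.4; 84 15 17.6; 88 37 16.8; 92 31 16.8; 96 29 16.9; 100 78 18.3; 104 30 20.8; 108 25 21.1; 112 23 20.9; 116 24 20.7; 120 21 20.7; 124 5 20.5; 128 122 24.1; 132 37 23.3; 
coupler y range [-0.02922528  0.02875283]
```

Emit:
drive_tool(
  series=[
    [[0.0004,0,0.0009],0,0.02],
    [[0.0008,0,0.0018],0,0.02],
    [[0.0013,0,0.0027],0,0.02],
    [[0.0013,0,0.0027],0,0.02],
  ],
)

```text
time_s: 13.95
position: [0.5625, -0.0259, 0.1663]
tool_rot: [[0.999, -0.051, 0.0], [-0.051, -0.999, -0.0], [0.0, 0.0, -1.0]]
ft_force: [-5.0, -0.1, 8.0]
grip_width: 0.0295
gripper_force: 69.7
```

```bash
python3 chk.py 11
```

```text
13.95 [0.5625, -0.0259, 0.1663] [[0.999, -0.051, 0.0], [-0.051, -0.999, -0.0], [0.0, 0.0, -1.0]] [-5.  -0.1  8. ] 0.029493267490186457
rim rel seat (console frame, mm) [-0.587117    0.05862875 -0.84580161]
```

Emit:
drive_tool(
  series=[
    [[0.0004,0,0.0009],0,0.02],
    [[0.0008,0,0.0018],0,0.02],
    [[0.0008,0,0.0018],0,0.02],
  ],
)

```text
time_s: 14.25
position: [0.5627, -0.0259, 0.166]
tool_rot: [[0.999, -0.051, -0.0], [-0.051, -0.999, -0.001], [0.0, 0.001, -1.0]]
ft_force: [-12.1, 1.0, 20.1]
grip_width: 0.0292
gripper_force: 71.8
```

Emit:
drive_tool(
  series=[
    [[0.0004,0,0.0009],0,0.02],
    [[0.0008,0,0.0018],0,0.02],
    [[0.0008,0,0.0018],0,0.02],
  ],
)

```text
time_s: 14.55
position: [0.5628, -0.0259, 0.1659]
tool_rot: [[0.999, -0.051, -0.0], [-0.051, -0.999, -0.001], [-0.0, 0.001, -1.0]]
ft_force: [-20.4, 2.0, 34.9]
grip_width: 0.0292
gripper_force: 73.6
```

```bash
python3 chk.py 12; python3 face.py w12 1|head -1
```

```text
14.55 [0.5628, -0.0259, 0.1659] [[0.999, -0.051, -0.0], [-0.051, -0.999, -0.001], [-0.0, 0.001, -1.0]] [-20.4   2.   34.9] 0.0291817618259927
rim rel seat (console frame, mm) [-0.51312071  0.02108598 -1.30688751]
face n [ 0.9134 -0.001  -0.4071] tilt 24.02 side lean -0.06 axis offset from grasp pt (mm) 3.76 5762 y ext [-0.0140029   0.01401369]
```

The coupler stopped hard, about 1 mm from my estimated seat height, and did not give under 40 N: it is home. I'll ease off to a moderate push and check.

Emit:
drive_tool(
  series=[
    [[-0.0006,0,-0.0014],0,0.02],
    [[-0.0006,0,-0.0014],0,0.02],
    [[-0.0006,0,-0.0014],0,0.02],
    [[-0.0006,0,-0.0014],0,0.02],
    [[-0.0006,0,-0.0014],0,0.02],
  ],
)

```text
time_s: 15.1
position: [0.5627, -0.0259, 0.1659]
tool_rot: [[0.999, -0.051, -0.0], [-0.051, -0.999, -0.001], [0.0, 0.001, -1.0]]
ft_force: [-13.7, 1.8, 22.0]
grip_width: 0.0294
gripper_force: 71.7
```

```bash
python3 chk.py 13; python3 face.py w13 1|head -1
python3 - <<'E'
from h import *
R=frame(-2.9); w=load('w13')
us,vs=mask(w,(3,150,100),(18,255,255),(340,60,480,260)); q=pts(w,us,vs)@R; q=q[(q[:,2]>-.185)&(q[:,2]<-.15)]; print('grip',len(q),np.percentile(q,[1,99],axis=0).round(4).tolist())
V,U=np.mgrid[0:480,0:640];U=U.ravel();V=V.ravel();m=w['depth'][V,U]>0; p=pts(w,U[m],V[m])@R-[.591,.0025,-.1935]
for h in (3,6,9,12,16,20,24):
    k=(abs(p[:,2]-h/1e3)<.0015)&(np.hypot(p[:,0],p[:,1])<.022); print(h,k.sum(),(np.percentile(p[k,1],[2,98])*1e3).round(1),(np.percentile(p[k,0],98)*1e3).round(1)) if k.sum()>5 else 0
s=shot('side','s13.png'); a=cv2.resize(s['img'][180:260,270:350],(400,400),interpolation=3)
cv2.imwrite('pics/c13.png',np.hstack([a,cv2.resize(w['img'][20:220,220:420],(400,400),interpolation=3)])[:,:,::-1])
E
```

```text
15.1 [0.5627, -0.0259, 0.1659] [[0.999, -0.051, -0.0], [-0.051, -0.999, -0.001], [0.0, 0.001, -1.0]] [-13.7   1.8  22. ] 0.029378027216996026
rim rel seat (console frame, mm) [-0.5594643   0.04702154 -1.22690967]
face n [ 9.131e-01 -1.000e-04 -4.078e-01] tilt 24.07 side lean -0.01 axis offset from grasp pt (mm) 3.74 5761 y ext [-0.01395244  0.01402884]
grip 1106 [[0.5731, -0.0539, -0.1845], [0.6019, -0.0406, -0.1626]]
3 95 [-14.8  15.6] 16.7
6 90 [-14.7  15.4] 16.7
9 84 [-14.6  15.1] 16.8
12 73 [-15.5  15. ] 17.0
16 131 [-15.6  16.2] 17.1
20 224 [-15.5  15.9] 16.8
24 123 [-13.6  12.6] 16.5
```

View pics/c13.png

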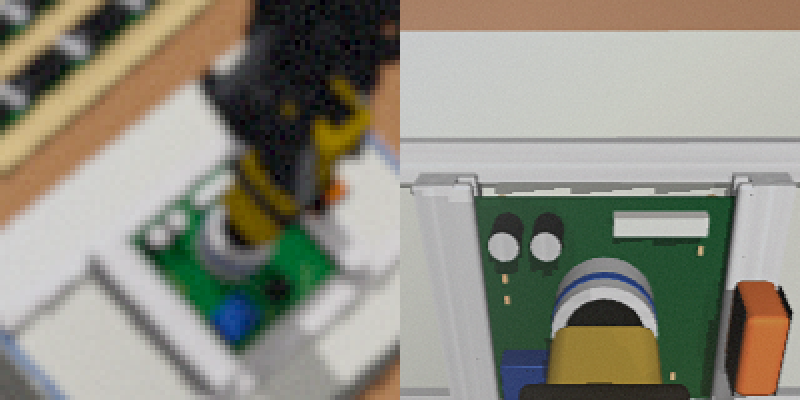

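The coupler is flush on the flange and centred to under 1 mm, tilted within 1° of the port. The push is about 26 N along the axis, and the orange grip is still at its end-stop position (y = −0.047). I'm handing in.

```bash
python3 -c "
from rig import env
print(env.close_job())"
```

```text
the job is handed in; nothing more can be done
None
```

I handed the job in at about 15 s, with the jaw closed and the handset flush on the port, gripped at about 72 N and pressed home with about 26 N; the hand-in gave no pass or fail verdict. I didn't read the latch and pin joints directly, and I inferred the snap from the hard stop under about 40 N and the final camera check.

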